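# Sort spacer sleeves by length into rows and put the cover on the tray

## Robot

A 6-joint arm with a two-finger parallel gripper is mounted at the origin on the work surface. World frame = base frame: x ahead of the robot, y to its left, z up, the work surface at z = 0. Lengths are in m, angles in rad, forces in N, time in s.
With the tool pointing down it reaches from about 0.35 to 0.85 m from the base axis. Payload 8.1 kg.
Tool frame: the origin (TCP) lies on the centre line of the jaws, within the pads' length; the fingertips stand 22 mm ahead of it and the grasp point (between the pads) lies 3 mm ahead of it; z points along the fingers, y is the line along which they close (so a half turn about z gives the same grasp; the last joint's range is limited). The gripper opens to 85 mm and grips with 20 to 120 N. Pads are 22 mm wide; open, the fingers measure 114 mm over their backs; the gripper's body (76 mm by 85 mm) begins 54 mm behind the grasp point. The pads swing forward as they close: fully open they stand 13 mm farther back than shut.
Start: joints at [1.197, 0.13, 1.488, -0, 1.523, -0.085], TCP at [0.171, 0.575, 0.253] pointing down, gripper open.
Joint ranges: [-2.96, 2.96], [-0.89, 2.26], [0.02, 2.5], [-1.34, 4.48], [0, 2.73], [-2.66, 2.66]. Speed limits (rad/s): [2.39, 2.39, 2.79, 3.14, 3.14, 3.14].

## Interface

Orientations are given as a unit quaternion [w, x, y, z].
In Python, from workcell import ctrl gives the robot as it stands.
- The arm moves only by the tool apply_moves, never from a script. Its argument "motion" is text: rows parted by semicolons, each of 7 numbers parted by spaces: the shift along the tool's x, y, z each as a share of 0.03 m, from -1 to 1, then the turn, a rotation vector about the tool's x, y, z each as a share of 10 degrees, from -1 to 1, then the opening, from 0 (shut) to 1 (fully open). A call has 1 to 20 rows; each row shifts and turns the commanded pose from where the row before left it, along the tool's axes as they then stand; what a row does not reach is not made up. A row lasts 1/8 s, in which the tool goes at most 62.5 mm and 10.7 degrees, less where a joint would pass 70% of its speed; a pose out of reach is approached as far as the arm can. A call with a number of a shift or a turn outside -1 to 1 is refused whole. A call with a gripper value outside its range is refused whole. The fingers move at their own pace and stop on an object; "force" is the grip in N (left out, the last holds). Time passes only in rows, so rows that do not move let the fingers close. It gives the time, the measured TCP pose, the force, the opening and the grip force at its end, in the units of the state.
- ctrl.get_obs(): the state, without advancing time (a new reading comes with each control period).
- ctrl.camera(name): name is "scene" or "top" or "wrist"; returns a dict with "image" (420x560x3 uint8, red, green, blue), "depth" (420x560 float32, m along the optical axis (not along the pixel's ray), 0 where there is no reading), "vfov" (degrees; the focal length in pixels is half the picture's height over the tangent of half this angle, whatever the lens; pixels are square), "cx", "cy" (the principal point, pixels), "R" (3x3) and "t" (3): a world point X has camera coordinates R X + t. Camera axes: x right, y down, z forward; pixel columns grow to the right and rows downward; lengths in m; the calibration is good to about 2 mm. A picture is of the moment at which its call begins.
- ctrl.hand_in(): hands the job in; it is judged then, once.
Trained networks look in a picture, given as the dict that the camera call returned (one of the last four; its "shot" number tells which), for a name from the list of things; names that differ only in an ending like _2 or _b are one class to them, and where a whole thing is asked for, a point or a joint stands for the part that bears it (a point fixed in the world has none). Each returns a list of dicts, best first, with "score" (0 to 1); they miss things now and then, are a little off and sometimes report something else, mostly with a low value. They report only what shows in the picture. A call takes as long as a camera call. They do not tell look-alikes from the thing itself.
- ctrl.find_in(picture, thing): "location" ([x, y, z] in m, in the coordinates of the camera as it stood for that picture, good to about 4 mm: the middle of the surface that is visible of it).
- ctrl.outline_of(picture, thing): "mask" (420x560 bool, what is visible of it).
- ctrl.landmark_of(picture, thing): "location" ([x, y, z] in m, in the coordinates of the camera as it stood for that picture, good to about 4 mm: a listed point, or the origin of a listed thing).
The state is a dict: "time_s": time; "q": joint angles; "joint_vel": joint speeds; "tau": joint torques, N m; "position": TCP position; "ee_rot": TCP orientation; "wrist_force": force on the tool from outside, world axes, zero at the start; "ft_torque": the same for the moment, N m; "gripper_width": finger opening in m; "grasp_force": force on a finger pad.
Only numpy, scipy, OpenCV 4.12 (cv2) and the standard library are available. Lean on these libraries where they do the work, as an engineer would, in place of code of your own. Each camera call takes 0.05 s, during which the arm holds its last target. There are 200 camera calls.

## Task

Sort the four loose spacer sleeves from the battery pack into the tray: set each one down gently, standing upright, in the row whose first sleeve has the same length. When all four are in their rows, lower the clear cover gently over the tray's two locating pegs until it sits flat all round; leave the other things on the bench where they are.

Things in the scene. Friction and masses are not known exactly. Their poses are not given: they have to be found in the camera images.
- tray: black plastic sorting tray fixed on the bench: three rows (lanes) side by side along its x axis. Origin at the centre of its underside, z up. Row middles at y = -54, 0, +54 mm; each row 50 mm wide, x from -100 to +100 mm inside, empty beyond x = -40 mm at the start. Floor 4 mm, ribs and rim 16 mm above the bench. Outside 232 x 182 mm plus a 16 mm high ear at each end, out to x = +-139 mm.
- tray_peg (a point): root (16 mm above the bench, level with the rim) of the locating peg on the ear at the tray's +x end: x = +126, y = 0 mm. Steel, 8 mm thick, tapered tip, stands 15 mm above the rim. An equal peg stands at x = -126 mm
- cover: clear plastic cover for the tray: open-bottomed box 226 x 178 mm, 55 mm tall (52 inside), about 320 g, on the bench at first. Origin at the centre of its bottom edge, z up, x lengthwise. At each end a 5 mm thick ear at the bottom edge has a 12 mm hole for a peg, at x = +-126 mm, y = 0; it fits either way round. Seated, its origin is 16 mm above the tray's, x axes parallel.
- cover_handle (a point): middle of the cover's black bar handle, 84 mm above its bottom edge and 29 mm above its top: bar 12 mm thick, 92 mm long along the cover's x, on two posts 40 mm either side of the middle; grip it across, at the middle
- sleeve_short: plain steel spacer sleeve standing upright on the bench, loose: tube 30 mm outside, 17 mm bore, 30 mm long, about 113 g; origin at the centre of its underside, z along its bore (upwards)
- sleeve_medium_a: plain steel spacer sleeve standing upright on the bench, loose: tube 30 mm outside, 17 mm bore, 45 mm long, about 170 g; origin at the centre of its underside, z along its bore (upwards)
- sleeve_medium_b: plain steel spacer sleeve standing upright on the bench, loose: tube 30 mm outside, 17 mm bore, 45 mm long, about 170 g; origin at the centre of its underside, z along its bore (upwards); same as sleeve_medium_a
- sleeve_long: plain steel spacer sleeve standing upright on the bench, loose: tube 30 mm outside, 17 mm bore, 60 mm long, about 226 g; origin at the centre of its underside, z along its bore (upwards)
- first_short: 30 mm long sleeve (30 mm outside) already standing in the tray near the -x end of a row (its centre 58 to 70 mm from the tray's middle): it marks that row as the one for 30 mm sleeves; which of the three rows varies. Loose; origin at the centre of its underside
- first_medium: 45 mm long sleeve (30 mm outside) already standing in the tray near the -x end of a row (its centre 58 to 70 mm from the tray's middle): it marks that row as the one for 45 mm sleeves; which of the three rows varies. Loose; origin at the centre of its underside
- first_long: 60 mm long sleeve (30 mm outside) already standing in the tray near the -x end of a row (its centre 58 to 70 mm from the tray's middle): it marks that row as the one for 60 mm sleeves; which of the three rows varies. Loose; origin at the centre of its underside
- bolt: flanged bolt (M16) standing on its head among the sleeves: flange 33 mm, hexagon 24 mm wide, shank 16 mm, 62 mm tall; origin at the underside centre. Bystander.
- nut: loose flanged hexagon nut, flange 34 mm, 16 mm tall; origin at the underside centre. Bystander.
- link: battery bus-bar link: orange frame 56 x 28 mm with a copper strip and two nuts, about 18 mm tall, lying flat; origin at the underside centre, x along its length. Bystander.
- wrench: steel spanner 200 mm long lying flat in front of the robot; origin under its middle, x along it. Bystander.
- screwdriver: black-handled screwdriver lying at the right; origin under its middle, x along it. Bystander.
- spray_can: spray can 56 mm across, 170 mm tall, standing at the left; origin at the underside centre. Bystander.
There are look-alikes about, which are no part of the job. What is shaped like the sleeve_short but blue is not meant.

How it is judged:
On the way, in this order (a step that is already met when the one before it is completed fails the run):
1. all four loose sleeves stand upright in the rows of their length, beside the first ones (x of first_short in the frame of tray between -0.1 and 0.1 m and z of first_short in the frame of tray between -0.002 and 0.008 m and angle between each of first_short, sleeve_short, first_medium, sleeve_medium_a, sleeve_medium_b, first_long, sleeve_long's own z axis and vertical below 0.1 rad and linear speed of each of first_short, sleeve_short, first_medium, sleeve_medium_a, sleeve_medium_b, first_long, sleeve_long below 0.03 m/s and x of sleeve_short in the frame of tray between -0.1 and 0.1 m and z of sleeve_short in the frame of tray between -0.002 and 0.008 m and ((y of first_short in the frame of tray between -0.079 and -0.029 m and y of sleeve_short in the frame of tray between -0.079 and -0.029 m) or (y of first_short in the frame of tray between -0.025 and 0.025 m and y of sleeve_short in the frame of tray between -0.025 and 0.025 m) or (y of first_short in the frame of tray between 0.029 and 0.079 m and y of sleeve_short in the frame of tray between 0.029 and 0.079 m)) and x of first_medium in the frame of tray between -0.1 and 0.1 m and z of first_medium in the frame of tray between -0.002 and 0.008 m and x of sleeve_medium_a in the frame of tray between -0.1 and 0.1 m and z of sleeve_medium_a in the frame of tray between -0.002 and 0.008 m and x of sleeve_medium_b in the frame of tray between -0.1 and 0.1 m and z of sleeve_medium_b in the frame of tray between -0.002 and 0.008 m and ((y of first_medium in the frame of tray between -0.079 and -0.029 m and y of sleeve_medium_a in the frame of tray between -0.079 and -0.029 m and y of sleeve_medium_b in the frame of tray between -0.079 and -0.029 m) or (y of first_medium in the frame of tray between -0.025 and 0.025 m and y of sleeve_medium_a in the frame of tray between -0.025 and 0.025 m and y of sleeve_medium_b in the frame of tray between -0.025 and 0.025 m) or (y of first_medium in the frame of tray between 0.029 and 0.079 m and y of sleeve_medium_a in the frame of tray between 0.029 and 0.079 m and y of sleeve_medium_b in the frame of tray between 0.029 and 0.079 m)) and x of first_long in the frame of tray between -0.1 and 0.1 m and z of first_long in the frame of tray between -0.002 and 0.008 m and x of sleeve_long in the frame of tray between -0.1 and 0.1 m and z of sleeve_long in the frame of tray between -0.002 and 0.008 m and ((y of first_long in the frame of tray between -0.079 and -0.029 m and y of sleeve_long in the frame of tray between -0.079 and -0.029 m) or (y of first_long in the frame of tray between -0.025 and 0.025 m and y of sleeve_long in the frame of tray between -0.025 and 0.025 m) or (y of first_long in the frame of tray between 0.029 and 0.079 m and y of sleeve_long in the frame of tray between 0.029 and 0.079 m))), for 0.2 s.
2. the cover is seated on the pegs, flat on the tray (z of cover in the frame of tray between 0.01 and 0.0185 m and horizontal distance between cover and tray below 0.004 m and angle between the x axis of cover and the x axis of tray, either way round below 0.05 rad and angle between cover's own z axis and vertical below 0.025 rad and linear speed of cover below 0.03 m/s), for 0.2 s.
At the end, for the whole second after the job is handed in: All seven sleeves stand upright (0.1 rad), at rest, on the tray floor (4 mm), the loose ones in the row of the first sleeve of their length (centre within 25 mm of the row's middle). The cover rests over both pegs: within 2.5 mm of the rim, centred to 4 mm, parallel to 0.05 rad, level to 0.025 rad (all of step 1 and all of step 2); the robot touches nothing.
It fails at once if a bystander (bolt, nut, link, wrench, screwdriver or spray can) is shifted more than 30 mm (distance of any of bolt, nut, link, wrench, screwdriver, spray_can from where it was at the start of the episode above 0.03 m).
It fails at once if the cover is dropped or slammed on the tray (moves at over 0.4 m/s while within 20 mm above its seat, or presses with over 100 N) ((horizontal distance between cover and tray below 0.03 m and z of cover in the frame of tray below 0.036 m and linear speed of cover above 0.4 m/s) or contact force between cover and tray above 100 N).
It fails at once if a loose sleeve is dropped or thrown into the tray (moves at over 0.5 m/s less than 20 mm above the tray's floor) ((x of sleeve_short in the frame of tray between -0.1 and 0.1 m and y of sleeve_short in the frame of tray between -0.08 and 0.08 m and z of sleeve_short in the frame of tray below 0.024 m and linear speed of sleeve_short above 0.5 m/s) or (x of sleeve_medium_a in the frame of tray between -0.1 and 0.1 m and y of sleeve_medium_a in the frame of tray between -0.08 and 0.08 m and z of sleeve_medium_a in the frame of tray below 0.024 m and linear speed of sleeve_medium_a above 0.5 m/s) or (x of sleeve_medium_b in the frame of tray between -0.1 and 0.1 m and y of sleeve_medium_b in the frame of tray between -0.08 and 0.08 m and z of sleeve_medium_b in the frame of tray below 0.024 m and linear speed of sleeve_medium_b above 0.5 m/s) or (x of sleeve_long in the frame of tray between -0.1 and 0.1 m and y of sleeve_long in the frame of tray between -0.08 and 0.08 m and z of sleeve_long in the frame of tray below 0.024 m and linear speed of sleeve_long above 0.5 m/s)).
It also fails if it takes over 72 s, if anything falls off the work surface, if the arm or the gripper's body presses on something with over 40 N, if the wrist force passes 120 N, or if a joint passes its speed limit or range.

## Working session

There is one attempt and no reset: what is moved stays moved. The work goes in short steps, Python scripts to look and compute and a tool call to move; the robot and the scene stay as the last step left them, time stands still between calls to the robot, and variables do not carry over. Pictures are saved under pics/ and viewed, at most 10 in all, crops included, and the job is handed in when it is done.

Besides the shell and the picture viewer there is one more tool, called after "Call:" as name(argument=value, ...) on one line, values as JSON. apply_moves: Moves the arm, as the interface text tells. Its arguments: {"type":"object","properties":{"motion":{"type":"string"},"force":{"type":"number"}},"required":["motion"]}

```bash
mkdir -p pics
cat > h.py <<'E'
import numpy as np, cv2
from workcell import ctrl
def w(c,p): return c["R"].T@(np.array(p)-c["t"])
def cloud(c):
    d=c["depth"];h,wd=d.shape;f=h/2/np.tan(np.radians(c["vfov"])/2)
    v,u=np.mgrid[:h,:wd]
    P=np.stack([(u-c["cx"])*d/f,(v-c["cy"])*d/f,d],-1)
    X=(P-c["t"])@c["R"]; X[d==0]=np.nan
    return X
def save(c,n): cv2.imwrite("pics/"+n,c["image"][:,:,::-1])
E
python3 - <<'E'
from h import *
names="tray tray_peg cover cover_handle sleeve_short sleeve_medium_a sleeve_long first_short first_medium first_long bolt nut link".split()
for cn in ["top","scene"]:
    c=ctrl.camera(cn); save(c,cn+"0.png")
    np.savez("%s0.npz"%cn,**{k:c[k] for k in ("image","depth","R","t","cx","cy","vfov")})
    print(cn,c["R"].T[:,2],-c["R"].T@c["t"])
    for n in names:
        print(n,[(np.round(w(c,r["location"]),3).tolist(),round(r["score"],2)) for r in ctrl.landmark_of(c,n)[:5]])
print(ctrl.get_obs())
E
```

```text
top [ 0.11083838  0.00378511 -0.99383124] [ 0.3825875  -0.01388767  1.45281197]
tray [([0.506, -0.285, 0.003], 0.76)]
tray_peg [([0.63, -0.3, 0.013], 0.74), ([0.483, -0.084, 0.002], 0.71)]
cover [([0.539, 0.315, -0.0], 0.81)]
cover_handle [([0.536, 0.309, 0.083], 0.92)]
sleeve_short [([0.686, 0.067, 0.001], 0.6), ([0.696, 0.143, 0.0], 0.55), ([0.677, -0.001, -0.003], 0.44), ([0.628, 0.137, -0.003], 0.38)]
sleeve_medium_a [([0.483, 0.078, 0.002], 0.61), ([0.68, -0.075, 0.003], 0.47)]
sleeve_long [([0.484, -0.084, 0.001], 0.65)]
first_short [([0.455, -0.231, 0.004], 0.43)]
first_medium [([0.449, -0.279, 0.001], 0.68)]
first_long [([0.437, -0.339, 0.0], 0.66), ([0.581, -0.095, -0.0], 0.58)]
bolt [([0.555, 0.099, 0.0], 0.41)]
nut [([0.581, -0.094, 0.001], 0.55), ([0.453, -0.23, 0.003], 0.52)]
link [([0.591, -0.007, -0.0], 0.56)]
scene [-0.70073744 -0.21418759 -0.68050769] [1.28994207 0.21964257 0.8370067 ]
tray [([0.507, -0.287, 0.002], 0.75), ([0.58, -0.098, -0.006], 0.32)]
tray_peg [([0.633, -0.303, 0.016], 0.87), ([0.447, -0.279, 0.0], 0.2)]
cover [([0.537, 0.31, -0.001], 0.85), ([0.5
[... 699 characters left out ...]
 array([ 1.19658988e+00,  1.30407752e-01,  1.48819928e+00, -4.55395234e-05,
        1.52301498e+00, -8.53720716e-02]), 'joint_vel': array([-1.00223227e-06, -9.81617357e-04, -1.71426912e-03, -8.25454859e-04,
        5.44517537e-04,  1.27860319e-03]), 'tau': array([-1.26367100e-03, -5.69311273e+01, -5.00851643e+01, -4.00900153e-04,
        1.45226175e-03, -2.47538395e-05]), 'position': array([0.17087781, 0.57515066, 0.25328798]), 'ee_rot': array([ 1.88026237e-05,  1.43914634e-01,  9.89590106e-01, -1.94728333e-05]), 'wrist_force': array([-0.09391338, -0.11273274,  0.59815434]), 'ft_torque': array([-0.03805068, -0.00254966, -0.04374789]), 'grasp_force': 0.0, 'gripper_width': 0.08568336907365551}
```

View pics/top0.png

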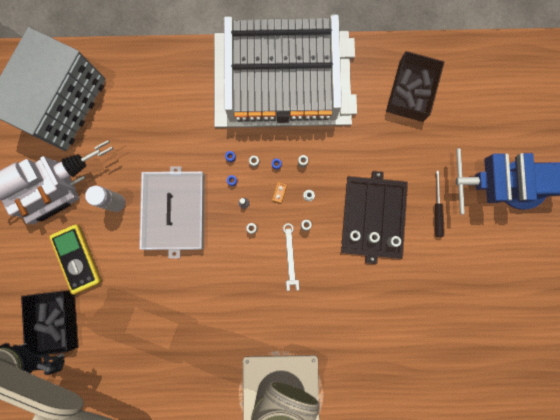

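View pics/scene0.png

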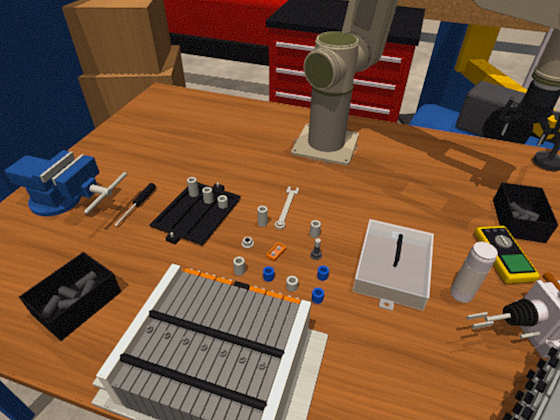

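Run:
```python
from h import *
for cn in ["top","scene"]:
    c=dict(np.load(cn+"0.npz")); X=cloud(c)
    print(cn)
    for n,x,y in [("s?",.674,0),("s?",.687,.07),("s?",.629,.136),("s?",.698,.142),("s?",.392,-.03),("ma",.482,.079),("mb",.68,-.078),("L",.485,-.085),("nut?",.58,-.096),("f1",.455,-.227),("f2",.449,-.277),("f3",.435,-.337),("bolt",.556,.102)]:
        m=(np.hypot(X[...,0]-x,X[...,1]-y)<.024)&(X[...,2]>.007)
        P=X[m]
        if len(P)<5: print(n,x,y,len(P));continue
        zt=np.percentile(P[:,2],95); T=m&(abs(X[...,2]-zt)<.005)
        P=X[T]
        (cx,cy),r=cv2.minEnclosingCircle(P[:,:2].astype(np.float32))
        print(n,x,y,"ztop %.3f circ %.3f %.3f r %.4f"%(zt,cx,cy,r),len(P),c["image"][T].mean(0).round())
    # tray rim, pegs, handle
    m=(abs(X[...,0]-.5)<.17)&(abs(X[...,1]+.29)<.14)&(abs(X[...,2]-.016)<.004)
    print("rim",cv2.minAreaRect(X[m][:,:2].astype(np.float32)),m.sum())
    m=(abs(X[...,0]-.5)<.2)&(abs(X[...,1]+.29)<.14)&(X[...,2]>.022)&(X[...,2]<.034)&((X[...,0]>.6)|(X[...,0]<.41))
    print("pegs",X[m].round(3).tolist()[:30])
    m=(abs(X[...,0]-.538)<.08)&(abs(X[...,1]-.31)<.08)&(X[...,2]>.07)&(X[...,2]<.105)
    P=X[m]; r=cv2.minAreaRect(P[:,:2].astype(np.float32)); print("handle",r,np.median(P[:,2]),len(P))
    m=(abs(X[...,0]-.538)<.2)&(abs(X[...,1]-.31)<.16)&(X[...,2]>.02)&(X[...,2]<.066)&((c["image"].max(-1)>0))
    print("coverpts",cv2.minAreaRect(X[m][:,:2].astype(np.float32)),m.sum())
```

```text
top
s? 0.674 0 ztop 0.034 circ 0.675 0.001 r 0.0145 32 [ 93. 107. 181.]
s? 0.687 0.07 ztop 0.033 circ 0.683 0.069 r 0.0146 22 [208. 204. 192.]
s? 0.629 0.136 ztop 0.034 circ 0.625 0.136 r 0.0143 30 [ 90. 107. 186.]
s? 0.698 0.142 ztop 0.034 circ 0.701 0.141 r 0.0144 29 [ 90. 107. 185.]
s? 0.392 -0.03 ztop 0.013 circ 0.392 -0.031 r 0.0233 38 [226. 224. 215.]
ma 0.482 0.079 ztop 0.049 circ 0.480 0.077 r 0.0142 28 [207. 202. 189.]
mb 0.68 -0.078 ztop 0.049 circ 0.679 -0.079 r 0.0147 33 [209. 202. 187.]
L 0.485 -0.085 ztop 0.063 circ 0.487 -0.084 r 0.0147 41 [207. 200. 186.]
nut? 0.58 -0.096 ztop 0.020 circ 0.579 -0.095 r 0.0122 31 [182. 183. 176.]
f1 0.455 -0.227 ztop 0.037 circ 0.455 -0.227 r 0.0144 30 [193. 193. 184.]
f2 0.449 -0.277 ztop 0.053 circ 0.448 -0.280 r 0.0144 33 [202. 202. 192.]
f3 0.435 -0.337 ztop 0.067 circ 0.434 -0.338 r 0.0150 41 [194. 193. 183.]
bolt 0.556 0.102 ztop 0.063 circ 0.559 0.101 r 0.0071 20 [216. 216. 206.]
rim ((0.5098100900650024, -0.2889203429222107), (0.18243490159511566, 0.2772738039493561), 83.59346008300781) 1296
pegs [[0.638, -0.301, 0.03], [0.637,
[... 1866 characters left out ...]
536394238471985), (0.18372437357902527, 0.2769024670124054), 83.39423370361328) 986
pegs [[0.384, -0.275, 0.026], [0.385, -0.271, 0.028], [0.39, -0.272, 0.027], [0.385, -0.271, 0.024], [0.385, -0.267, 0.025], [0.39, -0.269, 0.024], [0.387, -0.267, 0.022], [0.635, -0.302, 0.028], [0.636, -0.298, 0.029], [0.638, -0.301, 0.027], [0.638, -0.298, 0.028], [0.635, -0.297, 0.025], [0.639, -0.301, 0.023], [0.637, -0.299, 0.023], [0.636, -0.297, 0.022]]
handle ((0.5383536219596863, 0.3124237656593323), (0.011978754773736, 0.0926075130701065), 89.22052764892578) 0.08660049171933869 137
coverpts ((0.5445455312728882, 0.2846643328666687), (0.2662680447101593, 0.3409881889820099), 13.749320983886719) 5015
```

The top view shows a cover at (171,210), the tray at (375,218) with its first sleeves at (355,236), (375,237) and (397,241). The loose sleeves are the short at (254,161), mediums at (251,229) and (303,160), and the long at (306,225). The scene view agrees. The three blue ones are decoys, and the "first sleeve" hits at (0.68,-0.08) and (0.58,-0.10) are wrong. Heights 30/45/60 mm check out. Tray centre is (0.511,-0.2865) at yaw -6.5°. The short row is +54, medium 0, long -54. First I turn the tool so that tool y = tray x and tool x = tray y.

Call:
apply_moves(motion="0 0 0.4 0 0 1 0.65;0 0 0.4 0 0 1 0.65;0 0 0.4 0 0 1 0.65;0 0 0.4 0 0 1 0.65;0 0 0.4 0 0 1 0.65;0 0 0.4 0 0 1 0.65;0 0 0.3 0 0 1 0.65;0 0 0.3 0 0 1 0.65", force=50)

```text
time_s: 2.4
position: [0.1709, 0.5752, 0.163]
ee_rot: [0.0, 0.748, 0.663, -0.0]
wrist_force: [0.3, -1.3, -0.5]
gripper_width: 0.055
grasp_force: 0.0
```

Call:
apply_moves(motion="-0.78 1 0 0 0 0 0.65;-0.78 1 0 0 0 0 0.65;-0.78 1 0 0 0 0 0.65;-0.78 1 0 0 0 0 0.65;-0.78 1 0 0 0 0 0.65;-0.78 1 0 0 0 0 0.65;-0.78 1 0 0 0 0 0.65;-0.78 1 0 0 0 0 0.65;-0.78 1 0 0 0 0 0.65;-0.78 1 0 0 0 0 0.65;-0.78 1 0 0 0 0 0.65;-0.78 1 0 0 0 0 0.65;-0.78 1 0 0 0 0 0.65;-0.78 1 0 0 0 0 0.65;-0.78 1 0 0 0 0 0.65;-0.78 1 0 0 0 0 0.65;-0.78 1 0 0 0 0 0.65;-0.78 1 0 0 0 0 0.65;-0.73 0.9 0 0 0 0 0.65;0 0 0 0 0 0 0.65")

```text
time_s: 4.9
position: [0.6848, 0.068, 0.163]
ee_rot: [0.0, 0.747, 0.665, -0.0]
wrist_force: [-1.1, 1.6, 0.0]
gripper_width: 0.0556
grasp_force: 0.0
```

```bash
cat >> h.py <<'E'
from scipy.spatial.transform import Rotation as Ro
def go(x,y,z,yaw=None):
    o=ctrl.get_obs(); q=o["ee_rot"]; R=Ro.from_quat([q[1],q[2],q[3],q[0]]).as_matrix()
    d=R.T@(np.array([x,y,z])-o["position"])/.03
    ty=np.degrees(np.arctan2(R[1,1],R[0,1]))
    print("t %.2f pos %s yaw %.2f tilt %.2f shares %s w %.3f F %s"%(o["time_s"],o["position"].round(4),ty,np.degrees(np.arccos(-R[2,2])),d.round(2),o["gripper_width"],o["wrist_force"].round(1)))
TC=np.array([.511,-.2865]);TY=np.radians(-6.5)
def tr(x,y): return TC+[x*np.cos(TY)-y*np.sin(TY),x*np.sin(TY)+y*np.cos(TY)]
E
python3 - <<'E'
from h import *
go(.6845,.0705,.027)
c=ctrl.camera("wrist"); save(c,"w1.png")
for n in ["sleeve_short"]:
    for r in ctrl.landmark_of(c,n): print(w(c,r["location"]).round(4),r["score"])
X=cloud(c)
m=(np.hypot(X[...,0]-.6845,X[...,1]-.0705)<.03)&(abs(X[...,2]-.03)<.006)
print(cv2.minEnclosingCircle(X[m][:,:2].astype(np.float32)),np.median(X[m],0))
E
```

```text
t 4.90 pos [0.6848 0.068  0.163 ] yaw -6.70 tilt 0.03 shares [ 0.08 -0.02  4.53] w 0.056 F [-1.1  1.6  0. ]
[ 0.686   0.0701 -0.0011] 0.84
[ 6.74e-01  1.00e-04 -3.00e-04] 0.75
[ 6.991e-01  1.423e-01 -1.000e-04] 0.64
((0.685645580291748, 0.0693751871585846), 0.01503863837569952) [0.68568734 0.06998554 0.02869327]
```

View pics/w1.png

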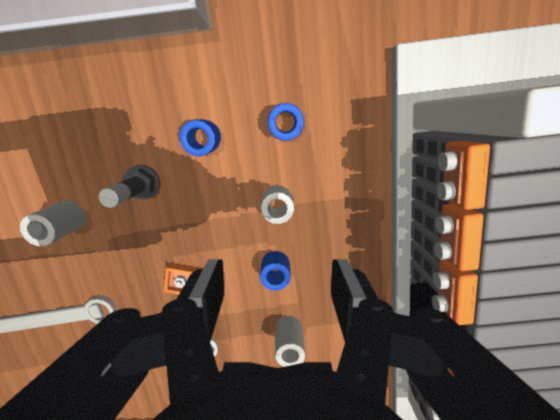

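Wrist view: the grey short sleeve is at (277,206), the blue decoys beside it, fingers clear. The wrist camera's (0.6856, 0.0697) agrees, so I grasp.

Call:
apply_moves(motion="0.06 0.02 1 0 0 0 0.65;0 0 1 0 0 0 0.65;0 0 1 0 0 0 0.65;0 0 1 0 0 0 0.65;0 0 0.53 0 0 0 0.65;0 0 0 0 0 0 0;0 0 0 0 0 0 0;0 0 0 0 0 0 0;0 0 0 0 0 0 0;0 0 -1 0 0 0 0;0 0 -1 0 0 0 0;0 0 -1 0 0 0 0;0 0 -0.5 0 0 0 0", force=50)

```text
time_s: 6.62
position: [0.6856, 0.072, 0.1352]
ee_rot: [0.001, 0.746, 0.666, 0.001]
wrist_force: [0.3, 0.7, -1.7]
gripper_width: 0.0286
grasp_force: 49.5
```

Call:
apply_moves(motion="-0.97 -0.34 0 0 0 0 0;-0.97 -0.34 0 0 0 0 0;-0.97 -0.34 0 0 0 0 0;-0.97 -0.34 0 0 0 0 0;-0.97 -0.34 0 0 0 0 0;-0.97 -0.34 0 0 0 0 0;-0.97 -0.34 0 0 0 0 0;-0.97 -0.34 0 0 0 0 0;-0.97 -0.34 0 0 0 0 0;-0.97 -0.34 0 0 0 0 0;-0.97 -0.34 0 0 0 0 0;0 0 0 0 0 0 0;0 0 0 0 0 0 0")

```text
time_s: 8.25
position: [0.5364, -0.2328, 0.132]
ee_rot: [-0.0, 0.746, 0.665, 0.0]
wrist_force: [-0.7, 0.5, -1.4]
gripper_width: 0.0285
grasp_force: 49.5
```

Run:
```python
from h import *
go(*tr(.02,.054),.032)
c=ctrl.camera("wrist"); save(c,"w2.png")
for n in ["first_short","first_medium","first_long","tray","tray_peg"]:
    for r in ctrl.landmark_of(c,n)[:2]: print(n,w(c,r["location"]).round(4),r["score"])
```

```text
t 8.25 pos [ 0.5364 -0.2328  0.132 ] yaw -6.57 tilt 0.04 shares [-0.08  0.03  3.33] w 0.029 F [-0.7  0.5 -1.4]
first_short [ 4.528e-01 -2.244e-01 -4.000e-04] 0.86
first_medium [ 0.4435 -0.2768  0.0029] 0.68
tray [ 0.5126 -0.2868  0.002 ] 0.66
tray_peg [ 0.6376 -0.3014  0.0128] 0.83
```

View pics/w2.png

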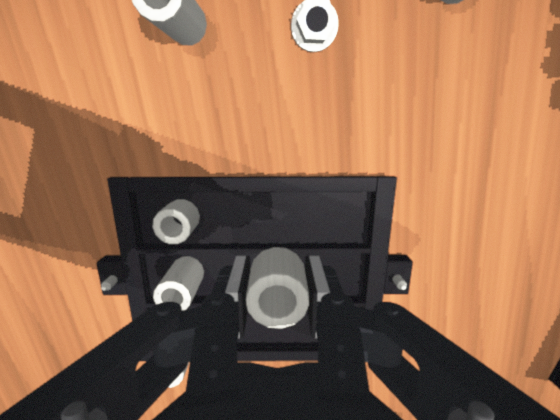

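The sleeve is held at (277,290) over the short row, with the first short at (176,222). Both pegs are visible at (108,284) and (402,283). Set down.

Call:
apply_moves(motion="-0.08 0.03 1 0 0 0 0;0 0 1 0 0 0 0;0 0 0.7 0 0 0 0;0 0 0.4 0 0 0 0;0 0 0.15 0 0 0 0;0 0 0.1 0 0 0 0;0 0 0 0 0 0 0.55;0 0 0 0 0 0 0.55;0 0 0 0 0 0 0.55;0 0 -1 0 0 0 0.55;0 0 -1 0 0 0 0.55;0 0 -1 0 0 0 0.6;0 0 -1 0 0 0 0.65;0 0 0 0 0 0 0.65")

```text
time_s: 10.3
position: [0.539, -0.2368, 0.1556]
ee_rot: [0.003, 0.746, 0.666, 0.001]
wrist_force: [0.1, -0.6, 0.2]
gripper_width: 0.0558
grasp_force: 0.0
```

Run:
```python
from h import *
go(.4875,-.082,.055)
c=ctrl.camera("wrist"); X=cloud(c); save(c,"w3.png")
def circ(x,y,z):
    m=(np.hypot(X[...,0]-x,X[...,1]-y)<.024)&(abs(X[...,2]-z)<.005)
    if m.sum()>8: print((x,y,z),cv2.minEnclosingCircle(X[m][:,:2].astype(np.float32)),np.median(X[m][:,2]))
circ(*tr(.02,.054),.034);circ(.455,-.225,.034);circ(.449,-.278,.049);circ(.435,-.337,.064);circ(.4875,-.082,.06)
for x in (.126,-.126):
    p=tr(x,0)
    m=(np.hypot(X[...,0]-p[0],X[...,1]-p[1])<.012)&(X[...,2]>.022)&(X[...,2]<.034)
    print("peg",p,X[m].mean(0),np.ptp(X[m],0),m.sum())
m=(np.hypot(X[...,0]-.511,X[...,1]+.2865)<.17)&(abs(X[...,2]-.016)<.004)
print(cv2.minAreaRect(X[m][:,:2].astype(np.float32)))
```

```text
t 10.30 pos [ 0.539  -0.2368  0.1556] yaw -6.55 tilt 0.36 shares [ 4.94 -2.31  3.33] w 0.056 F [ 0.1 -0.6  0.2]
(np.float64(0.5369844106569988), np.float64(-0.2351111840688224), 0.034) ((0.5381501913070679, -0.23885060846805573), 0.014874197542667389) 0.032660703902852105
(0.455, -0.225, 0.034) ((0.4552391469478607, -0.22637058794498444), 0.014973646961152554) 0.03262314067880917
(0.449, -0.278, 0.049) ((0.44913843274116516, -0.2797837257385254), 0.015323488041758537) 0.04765684780953296
(0.4875, -0.082, 0.06) ((0.48732417821884155, -0.08402066677808762), 0.014793523587286472) 0.05853910407991231
peg [ 0.63619005 -0.3007636 ] [ 0.63454674 -0.30124767  0.02688169] [0.00810229 0.00691038 0.0088078 ] 75
peg [ 0.38580995 -0.2722364 ] [ 0.38686428 -0.27368507  0.02693212] [0.00721617 0.00660622 0.00901082] 78
((0.51018887758255, -0.28930431604385376), (0.18320420384407043, 0.27780961990356445), 83.65994262695312)
```

Call:
apply_moves(motion="0.97 -0.46 0 0 0 0 0.65;0.97 -0.46 0 0 0 0 0.65;0.97 -0.46 0 0 0 0 0.65;0.97 -0.46 0 0 0 0 0.65;0.97 -0.46 0 0 0 0 0.65;0 0 1 0 0 0 0.65;0 0 1 0 0 0 0.65;0 0 0.7 0 0 0 0.65;0 0 0.5 0 0 0 0.65;0 0 0 0 0 0 0;0 0 0 0 0 0 0;0 0 0 0 0 0 0;0 0 0 0 0 0 0")

```text
time_s: 11.98
position: [0.4855, -0.0834, 0.0565]
ee_rot: [0.0, 0.746, 0.666, 0.0]
wrist_force: [-0.5, 0.2, -1.6]
gripper_width: 0.0291
grasp_force: 49.3
```

Call:
apply_moves(motion="0 0 -1 0 0 0 0;0 0 -1 0 0 0 0;0 0 -1 0 0 0 0;0 0 -0.5 0 0 0 0;-0.93 0.25 0 0 0 0 0;-0.93 0.25 0 0 0 0 0;-0.93 0.25 0 0 0 0 0;-0.93 0.25 0 0 0 0 0;-0.93 0.25 0 0 0 0 0;-0.93 0.25 0 0 0 0 0;-0.93 0.25 0 0 0 0 0;-0.93 0.25 0 0 0 0 0;-0.93 0.25 0 0 0 0 0;0 0 0 0 0 0 0;0 0 0 0 0 0 0")

```text
time_s: 13.85
position: [0.5232, -0.3398, 0.16]
ee_rot: [-0.001, 0.746, 0.665, 0.0]
wrist_force: [-0.1, 1.8, -2.8]
gripper_width: 0.0287
grasp_force: 50.0
```

Run:
```python
from h import *
go(*tr(.02,-.054),.059)
c=ctrl.camera("scene"); save(c,"s1.png")
```

```text
t 13.85 pos [ 0.5232 -0.3398  0.16  ] yaw -6.56 tilt 0.10 shares [-0.09  0.07  3.37] w 0.029 F [-0.1  1.8 -2.8]
```

Call:
apply_moves(motion="-0.09 0.07 1 0 0 0 0;0 0 1 0 0 0 0;0 0 0.7 0 0 0 0;0 0 0.35 0 0 0 0;0 0 0.15 0 0 0 0;0 0 0.1 0 0 0 0;0 0 0 0 0 0 0;0 0 0 0 0 0 0.55;0 0 0 0 0 0 0.55;0 0 0 0 0 0 0.55;0 0 -1 0 0 0 0.55;0 0 -1 0 0 0 0.55;0 0 -1 0 0 0 0.6")

```text
time_s: 15.52
position: [0.5253, -0.3433, 0.1529]
ee_rot: [0.0, 0.746, 0.666, 0.0]
wrist_force: [-0.8, -0.2, -0.4]
gripper_width: 0.0511
grasp_force: 0.0
```

Call:
apply_moves(motion="0.98 -0.21 0 0 0 0 0.65;0.98 -0.21 0 0 0 0 0.65;0.98 -0.21 0 0 0 0 0.65;0.98 -0.21 0 0 0 0 0.65;0.98 -0.21 0 0 0 0 0.65;0.98 -0.21 0 0 0 0 0.65;0.98 -0.21 0 0 0 0 0.65;0.98 -0.21 0 0 0 0 0.65;0.98 -0.21 0 0 0 0 0.65;0.98 -0.21 0 0 0 0 0.65;0.98 -0.21 0 0 0 0 0.65;0.98 -0.21 0 0 0 0 0.65;0.98 -0.21 0 0 0 0 0.65;0.98 -0.21 0 0 0 0 0.65;0 0 0 0 0 0 0.65")

```text
time_s: 17.4
position: [0.4845, 0.0772, 0.1521]
ee_rot: [-0.0, 0.745, 0.667, 0.0]
wrist_force: [-0.6, 0.1, -1.0]
gripper_width: 0.055
grasp_force: 0.0
```

Run:
```python
from h import *
c=ctrl.camera("wrist"); X=cloud(c)
def circ(X,x,y,z):
    m=(np.hypot(X[...,0]-x,X[...,1]-y)<.024)&(abs(X[...,2]-z)<.006)
    if m.sum()>8: print((x,y,z),cv2.minEnclosingCircle(X[m][:,:2].astype(np.float32)),np.median(X[m][:,2]))
circ(X,.482,.0785,.045)
go(.482,.0785,.045)
X=cloud(ctrl.camera("top")); circ(X,*tr(.02,-.054),.068); circ(X,*tr(.02,.054),.036)
```

```text
(0.482, 0.0785, 0.045) ((0.481263130903244, 0.07833954691886902), 0.015006665140390396) 0.04365328441504764
t 17.45 pos [0.4846 0.0762 0.1521] yaw -6.43 tilt 0.03 shares [ 0.07 -0.1   3.57] w 0.056 F [ 0.4 -0.   0.7]
(np.float64(0.5247584635700648), np.float64(-0.34241694448189386), 0.068) ((0.526642918586731, -0.34216052293777466), 0.015577036887407303) 0.0645294441375148
(np.float64(0.5369844106569988), np.float64(-0.2351111840688224), 0.036) ((0.5368071794509888, -0.2391607016324997), 0.015266355127096176) 0.03397387843166946
```

Call:
apply_moves(motion="0.07 -0.1 1 0 0 0 0.65;0 0 1 0 0 0 0.65;0 0 0.9 0 0 0 0.65;0 0 0.5 0 0 0 0.65;0 0 0.15 0 0 0 0.65;0 0 0 0 0 0 0;0 0 0 0 0 0 0;0 0 0 0 0 0 0;0 0 0 0 0 0 0;0 0 -1 0 0 0 0;0 0 -1 0 0 0 0;0 0 -1 0 0 0 0;0 0 -0.5 0 0 0 0")

```text
time_s: 19.12
position: [0.4827, 0.0782, 0.1522]
ee_rot: [0.001, 0.746, 0.666, 0.001]
wrist_force: [-0.3, 0.7, -1.7]
gripper_width: 0.0288
grasp_force: 49.9
```

Call:
apply_moves(motion="-0.99 0.38 0 0 0 0 0;-0.99 0.38 0 0 0 0 0;-0.99 0.38 0 0 0 0 0;-0.99 0.38 0 0 0 0 0;-0.99 0.38 0 0 0 0 0;-0.99 0.38 0 0 0 0 0;-0.99 0.38 0 0 0 0 0;-0.99 0.38 0 0 0 0 0;-0.99 0.38 0 0 0 0 0;-0.99 0.38 0 0 0 0 0;-0.99 0.38 0 0 0 0 0;-0.99 0.38 0 0 0 0 0;0 0 0 0 0 0 0;0 0 0 0 0 0 0")

```text
time_s: 20.88
position: [0.5767, -0.291, 0.1493]
ee_rot: [-0.001, 0.746, 0.665, -0.0]
wrist_force: [0.1, 0.4, -2.1]
gripper_width: 0.0287
grasp_force: 49.9
```

Run:
```python
from h import *
go(*tr(.065,0),.049)
```

```text
t 20.88 pos [ 0.5767 -0.291   0.1493] yaw -6.56 tilt 0.11 shares [-0.1  -0.02  3.34] w 0.029 F [ 0.1  0.4 -2.1]
```

Call:
apply_moves(motion="-0.1 0 1 0 0 0 0;0 0 1 0 0 0 0;0 0 0.7 0 0 0 0;0 0 0.37 0 0 0 0;0 0 0.15 0 0 0 0;0 0 0.1 0 0 0 0;0 0 0 0 0 0 0;0 0 0 0 0 0 0.5;0 0 0 0 0 0 0.5;0 0 0 0 0 0 0.5;0 0 -1 0 0 0 0.5;0 0 -1 0 0 0 0.5;0 0 -1 0 0 0 0.6")

```text
time_s: 22.5
position: [0.5768, -0.2946, 0.1418]
ee_rot: [0.0, 0.746, 0.666, 0.0]
wrist_force: [0.0, 0.0, 0.0]
gripper_width: 0.0513
grasp_force: 0.0
```

Call:
apply_moves(motion="0.95 0.33 0 0 0 0 0.65;0.95 0.33 0 0 0 0 0.65;0.95 0.33 0 0 0 0 0.65;0.95 0.33 0 0 0 0 0.65;0.95 0.33 0 0 0 0 0.65;0.95 0.33 0 0 0 0 0.65;0.95 0.33 0 0 0 0 0.65;0.95 0.33 0 0 0 0 0.65;0 0 0 0 0 0 0.65;0 0 0 0 0 0 0.65")

```text
time_s: 23.75
position: [0.6813, -0.0775, 0.1407]
ee_rot: [0.0, 0.746, 0.666, -0.0]
wrist_force: [0.2, 0.3, -0.2]
gripper_width: 0.0557
grasp_force: 0.0
```

Run:
```python
from h import *
c=ctrl.camera("wrist"); X=cloud(c)
def circ(X,x,y,z):
    m=(np.hypot(X[...,0]-x,X[...,1]-y)<.024)&(abs(X[...,2]-z)<.006)
    if m.sum()>8: print((x,y,z),cv2.minEnclosingCircle(X[m][:,:2].astype(np.float32)),np.median(X[m][:,2]))
circ(X,.68,-.0775,.045)
go(.6805,-.079,.045)
X=cloud(ctrl.camera("top")); circ(X,*tr(.065,0),.052);circ(X,.449,-.278,.052)
```

```text
(0.68, -0.0775, 0.045) ((0.6808971166610718, -0.0781249850988388), 0.015055738389492035) 0.043652465100018044
t 23.80 pos [ 0.6812 -0.0779  0.1407] yaw -6.57 tilt 0.03 shares [-0.04 -0.02  3.19] w 0.055 F [-0.7 -0.  -0.1]
(np.float64(0.5755821706189782), np.float64(-0.29385820889491393), 0.052) ((0.5769612193107605, -0.29461267590522766), 0.01458930503576994) 0.04904647122447997
(0.449, -0.278, 0.052) ((0.4479321539402008, -0.2794708013534546), 0.014521091245114803) 0.05024353042804522
```

Call:
apply_moves(motion="0 0 1 0 0 0 0.65;0 0 1 0 0 0 0.65;0 0 0.7 0 0 0 0.65;0 0 0.37 0 0 0 0.65;0 0 0.12 0 0 0 0.65;0 0 0 0 0 0 0;0 0 0 0 0 0 0;0 0 0 0 0 0 0;0 0 0 0 0 0 0;0 0 -1 0 0 0 0;0 0 -1 0 0 0 0;0 0 -1 0 0 0 0;0 0 -0.5 0 0 0 0")

```text
time_s: 25.48
position: [0.6822, -0.0772, 0.1519]
ee_rot: [0.001, 0.746, 0.666, 0.001]
wrist_force: [1.1, 0.7, -2.0]
gripper_width: 0.028
grasp_force: 49.8
```

Call:
apply_moves(motion="-0.95 -0.59 0 0 0 0 0;-0.95 -0.59 0 0 0 0 0;-0.95 -0.59 0 0 0 0 0;-0.95 -0.59 0 0 0 0 0;-0.95 -0.59 0 0 0 0 0;-0.95 -0.59 0 0 0 0 0;-0.95 -0.59 0 0 0 0 0;-0.95 -0.59 0 0 0 0 0;0 0 0 0 0 0 0;0 0 0 0 0 0 0;0 0 0 0 0 0 0")

```text
time_s: 26.85
position: [0.5152, -0.2866, 0.1498]
ee_rot: [-0.0, 0.746, 0.666, 0.0]
wrist_force: [0.4, 0.4, -1.2]
gripper_width: 0.0273
grasp_force: 49.8
```

Run:
```python
from h import *
go(*tr(.0025,0),.049)
```

```text
t 26.85 pos [ 0.5152 -0.2866  0.1498] yaw -6.49 tilt 0.03 shares [-0.01 -0.06  3.36] w 0.027 F [ 0.4  0.4 -1.2]
```

Call:
apply_moves(motion="0 -0.05 1 0 0 0 0;0 0 1 0 0 0 0;0 0 0.7 0 0 0 0;0 0 0.37 0 0 0 0;0 0 0.15 0 0 0 0;0 0 0.1 0 0 0 0;0 0 0 0 0 0 0;0 0 0 0 0 0 0.5;0 0 0 0 0 0 0.5;0 0 0 0 0 0 0.5;0 0 -1 0 0 0 0.5;0 0 -1 0 0 0 0.5;0 0 -1 0 0 0 0.5;0 0 -0.5 0 0 0 0.65;0 0 0 0 0 0 0.65;0 0 0 0 0 0 0.65")

```text
time_s: 28.85
position: [0.5127, -0.2869, 0.154]
ee_rot: [-0.001, 0.746, 0.666, -0.0]
wrist_force: [-0.6, -0.4, -0.4]
gripper_width: 0.0555
grasp_force: 0.0
```

Run:
```python
from h import *
c=ctrl.camera("wrist"); X=cloud(c); save(c,"w4.png")
T=cloud(ctrl.camera("top"))
go(.537,.31,.15)
def circ(X,x,y,z):
    m=(np.hypot(X[...,0]-x,X[...,1]-y)<.024)&(abs(X[...,2]-z)<.006)
    if m.sum()>8: print(np.round((x,y,z),3),cv2.minEnclosingCircle(X[m][:,:2].astype(np.float32)),np.median(X[m][:,2]))
for p in [(.02,.054,.034),(.02,-.054,.064),(.0025,0,.049),(.067,0,.049),(-.062,0,.049),(-.062,.054,.034),(-.062,-.054,.064)]: circ(T,*tr(*p[:2]),p[2])
P=[]
for x in (.126,-.126):
    p=tr(x,0)
    m=(np.hypot(X[...,0]-p[0],X[...,1]-p[1])<.012)&(X[...,2]>.021)&(X[...,2]<.036)
    a=X[m]; mid=(a.max(0)+a.min(0))/2; P.append(mid); print("peg",p,a.mean(0).round(4),mid.round(4),np.ptp(a,0).round(4),m.sum(), a[a[:,2]>a[:,2].max()-.002].mean(0).round(4))
d=P[0]-P[1]; print("c",(P[0]+P[1])/2,"yaw",np.degrees(np.arctan2(d[1],d[0])),np.hypot(*d[:2]))
```

```text
t 28.95 pos [ 0.5125 -0.2868  0.1537] yaw -6.55 tilt 0.16 shares [19.86 -1.46  0.15] w 0.056 F [-0.4  0.1 -0.6]
[ 0.537 -0.235  0.034] ((0.5378206968307495, -0.23863260447978973), 0.015088058076798916) 0.033514492137337176
[ 0.578 -0.294  0.049] ((0.5781847238540649, -0.2930033504962921), 0.014499635435640812) 0.04896693015420995
[ 0.449 -0.279  0.049] ((0.44734689593315125, -0.28063321113586426), 0.014389464631676674) 0.04873281259059547
[ 0.456 -0.226  0.034] ((0.4585704207420349, -0.2208055555820465), 0.012353558093309402) 0.0333026376629697
[ 0.443 -0.333  0.064] ((0.4347863793373108, -0.33761417865753174), 0.015245901420712471) 0.06304489151095112
peg [ 0.63619005 -0.3007636 ] [ 0.634  -0.3016  0.0266] [ 0.6349 -0.302   0.0257] [0.0083 0.0069 0.0093] 92 [ 0.6349 -0.3026  0.0295]
peg [ 0.38580995 -0.2722364 ] [ 0.3867 -0.2742  0.0269] [ 0.3863 -0.2746  0.0263] [0.0066 0.0075 0.0097] 93 [ 0.3851 -0.2749  0.0301]
c [ 0.51061527 -0.28831117  0.02600403] yaw -6.306352142392971 0.2501100376504379
```

View pics/w4.png

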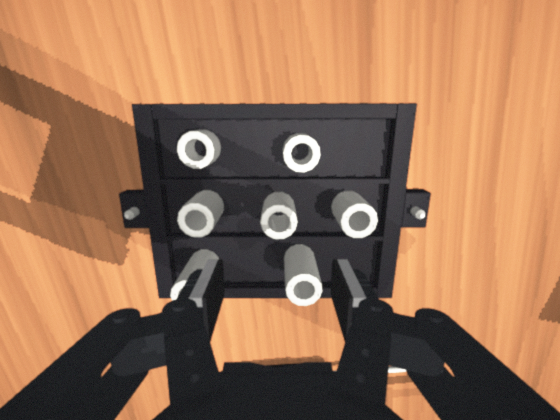

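All seven sleeves stand in the right rows: shorts (198,150) and (301,153), mediums (198,212), (279,215) and (355,215), longs (195,275) and (304,287). The pegs are at (131,213) and (418,213). Now the cover.

Call:
apply_moves(motion="0.99 -0.07 0 0 0 0 0.65;0.99 -0.07 0 0 0 0 0.65;0.99 -0.07 0 0 0 0 0.65;0.99 -0.07 0 0 0 0 0.65;0.99 -0.07 0 0 0 0 0.65;0.99 -0.07 0 0 0 0 0.65;0.99 -0.07 0 0 0 0 0.65;0.99 -0.07 0 0 0 0 0.65;0.99 -0.07 0 0 0 0 0.65;0.99 -0.07 0 0 0 0 0.65;0.99 -0.07 0 0 0 0 0.65;0.99 -0.07 0 0 0 0 0.65;0.99 -0.07 0 0 0 0 0.65;0.99 -0.07 0 0 0 0 0.65;0.99 -0.07 0 0 0 0 0.65;0.99 -0.07 0 0 0 0 0.65;0.99 -0.07 0 0 0 0 0.65;0.99 -0.07 0 0 0 0 0.65;0.99 -0.07 0 0 0 0 0.65;0.99 -0.07 0 0 0 0 0.65")

```text
time_s: 31.45
position: [0.5387, 0.3083, 0.1541]
ee_rot: [-0.0, 0.746, 0.666, -0.001]
wrist_force: [0.5, -0.7, 0.1]
gripper_width: 0.0554
grasp_force: 0.0
```

Call:
apply_moves(motion="0 0 -0.5 0 0 0.93 0.65;0 0 -0.5 0 0 0.93 0.65;0 0 0 0 0 0.93 0.65;0 0 0 0 0 0.93 0.65;0 0 0 0 0 0.93 0.65;0 0 0 0 0 0.93 0.65;0 0 0 0 0 0.93 0.65;0 0 0 0 0 0.93 0.65;0 0 0 0 0 0.93 0.65;0 0 0 0 0 0 0.65;0 0 0 0 0 0 0.65")

```text
time_s: 32.83
position: [0.5391, 0.3075, 0.1848]
ee_rot: [0.0, 1.0, -0.0, -0.001]
wrist_force: [0.5, 1.1, 0.3]
gripper_width: 0.056
grasp_force: 0.0
```

Run:
```python
from h import *
go(.537,.31,.087)
c=ctrl.camera("wrist"); X=cloud(c); save(c,"w5.png")
for r in ctrl.landmark_of(c,"cover_handle")[:2]+ctrl.landmark_of(c,"cover")[:2]: print(w(c,r["location"]).round(4),r["score"])
m=(abs(X[...,0]-.537)<.08)&(abs(X[...,1]-.31)<.04)&(X[...,2]>.078)&(X[...,2]<.1)
P=X[m]; print(cv2.minAreaRect(P[:,:2].astype(np.float32)),np.median(P[:,2]),len(P))
```

```text
t 32.83 pos [0.5391 0.3075 0.1848] yaw -90.04 tilt 0.06 shares [-0.07 -0.09  3.26] w 0.056 F [0.5 1.1 0.3]
[0.5387 0.3111 0.0796] 0.6
[ 0.5326  0.3095 -0.0052] 0.6
[5.668e-01 4.845e-01 1.000e-04] 0.21
((0.5369129180908203, 0.30982011556625366), (0.011337241157889366, 0.09155646711587906), 89.43241119384766) 0.08784482593594886 1699
```

View pics/w5.png

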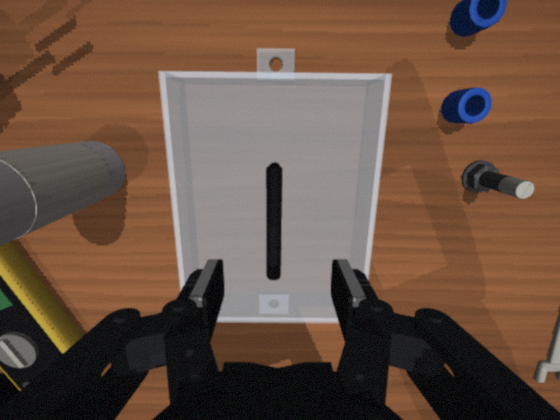

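Wrist view: the handle bar runs from (274,165) to (274,278). Ear holes are at (276,63) and, seen through the cover, (274,302). It is lined up with the tool, so I grip and lift.

Call:
apply_moves(motion="-0.07 -0.08 1 0 0 0.04 0.65;0 0 1 0 0 0 0.65;0 0 0.8 0 0 0 0.65;0 0 0.35 0 0 0 0.65;0 0 0.12 0 0 0 0.65;0 0 0 0 0 0 0;0 0 0 0 0 0 0;0 0 0 0 0 0 0;0 0 0 0 0 0 0;0 0 0 0 0 0 0", force=80)

```text
time_s: 34.22
position: [0.538, 0.3104, 0.0888]
ee_rot: [-0.0, 1.0, -0.006, 0.001]
wrist_force: [-1.2, 0.1, 6.5]
gripper_width: 0.0093
grasp_force: 78.1
```

Call:
apply_moves(motion="0 0 -0.3 0 0 0 0;0 0 -0.7 0 0 0 0;0 0 -1 0 0 0 0;0 0 -1 0 0 0 0;0 0 -0.7 0 0 0 0;0 0 -0.3 0 0 0 0;0 0 0 0 0 0 0;0 0 0 0 0 0 0;0 0 0 0 0 0 0")

```text
time_s: 35.35
position: [0.5366, 0.3097, 0.2059]
ee_rot: [0.001, 1.0, -0.006, -0.001]
wrist_force: [-0.5, 0.1, -3.0]
gripper_width: 0.0092
grasp_force: 78.0
```

Run:
```python
from h import *
go(.5103,-.2885,.21)
c=ctrl.camera("wrist"); save(c,"w6.png")
np.savez("w6.npz",**{k:c[k] for k in ("image","depth","R","t","cx","cy","vfov")})
```

```text
t 35.35 pos [0.5366 0.3097 0.2059] yaw -90.65 tilt 0.14 shares [-0.65 19.95 -0.12] w 0.009 F [-0.5  0.1 -3. ]
```

View pics/w6.png

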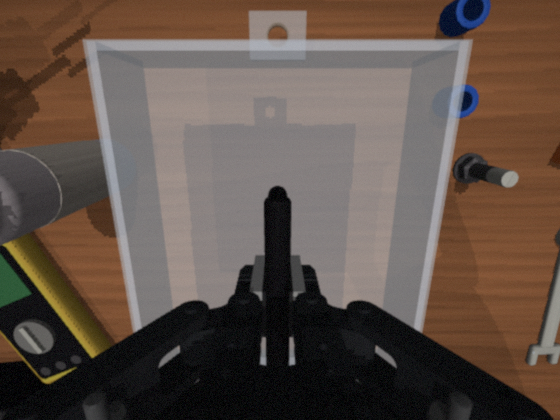

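The cover is held level. Its far ear hole is at (277,35), and the bolt at (465,168) and the blue sleeves are undisturbed.

```bash
cat >> h.py <<'E'
def ray(c,u,v,z):
    f=c["image"].shape[0]/2/np.tan(np.radians(c["vfov"])/2)
    d=c["R"].T@np.array([(u-c["cx"])/f,(v-c["cy"])/f,1]); o=-c["R"].T@c["t"]
    return o+d*(z-o[2])/d[2]
E
python3 - <<'E'
from h import *
c=dict(np.load("w6.npz"))
g=cv2.cvtColor(c["image"],cv2.COLOR_RGB2GRAY)
s=g[18:52,258:298]; big=cv2.resize(s,None,fx=8,fy=8,interpolation=cv2.INTER_CUBIC)
_,b=cv2.threshold(big,0,255,cv2.THRESH_OTSU+cv2.THRESH_BINARY_INV)
n,l,st,ce=cv2.connectedComponentsWithStats(b)
for i in range(1,n):
    if st[i][4]>300: print(st[i],ce[i]/8+[258,18])
X=cloud(c)
print("ear depth z",np.nanmedian(X[15:50,255:300,2]), X[25,262],X[48,277])
for z in (.122,): print(ray(c,277,35,z), "cam",-c["R"].T@c["t"])
E
```

```text
[   73    40   170   133 18713] [277.70627371  32.18806445]
ear depth z 0.12057598178305348 [0.66664945 0.31741056 0.12077409] [0.64462471 0.3088015  0.17070667]
[0.66103078 0.30855511 0.122     ] cam [0.61456159 0.30934749 0.32509988]
```

Call:
apply_moves(motion="0 0.3 0 0 0 -0.1 0;0 0.7 0 0 0 -0.1 0;0 1 0 0 0 -0.1 0;0 1 0 0 0 -0.1 0;0 1 0 0 0 -0.1 0;0 1 0 0 0 -0.1 0;0 1 0 0 0 0 0;0 1 0 0 0 0 0;0 1 0 0 0 0 0;0 1 0 0 0 0 0;0 1 0 0 0 0 0;0 1 0 0 0 0 0;0 1 0 0 0 0 0;0 1 0 0 0 0 0;0 1 0 0 0 0 0;0 1 0 0 0 0 0;0 1 0 0 0 0 0;0 1 0 0 0 0 0;0 1 0 0 0 0 0;0 0.7 0 0 0 0 0")

```text
time_s: 37.9
position: [0.5812, -0.2507, 0.2072]
ee_rot: [0.0, 0.999, 0.046, -0.0]
wrist_force: [0.0, 0.3, -3.2]
gripper_width: 0.0093
grasp_force: 78.1
```

My turn sign was wrong. I correct the yaw here, well above the tray.

Call:
apply_moves(motion="0 0 0 0 0 0.4 0;0 0 0 0 0 0.4 0;0 0 0 0 0 0.37 0;0 0 0 0 0 0 0;0 0 0 0 0 0 0")

```text
time_s: 38.52
position: [0.5815, -0.249, 0.2074]
ee_rot: [-0.0, 0.999, -0.055, -0.0]
wrist_force: [-0.6, 0.7, -1.7]
gripper_width: 0.0093
grasp_force: 78.2
```

Run:
```python
from h import *
go(.5103,-.2885,.14)
```

```text
t 38.52 pos [ 0.5815 -0.249   0.2074] yaw -96.25 tilt 0.01 shares [-2.22  1.57  2.25] w 0.009 F [-0.6  0.7 -1.7]
```

Call:
apply_moves(motion="-0.5 0.35 0 0 0 0 0;-0.7 0.5 0 0 0 0 0;-0.7 0.5 0 0 0 0 0;-0.32 0.22 0 0 0 0.01 0;0 0 0 0 0 0 0;0 0 0.5 0 0 0 0;0 0 0.8 0 0 0 0;0 0 0.6 0 0 0 0;0 0 0.2 0 0 0 0;0 0 0 0 0 0 0;0 0 0 0 0 0 0;0 0 0 0 0 0 0")

```text
time_s: 40.02
position: [0.5108, -0.2888, 0.1455]
ee_rot: [0.0, 0.998, -0.056, 0.001]
wrist_force: [0.6, 0.2, -2.5]
gripper_width: 0.0092
grasp_force: 78.3
```

Run:
```python
from h import *
go(.5103,-.2885,.105)
c=ctrl.camera("wrist"); save(c,"w7.png")
np.savez("w7.npz",**{k:c[k] for k in ("image","depth","R","t","cx","cy","vfov")})
cv2.imwrite("pics/w7c.png",cv2.resize(c["image"][0:120,200:360,::-1],None,fx=5,fy=5,interpolation=cv2.INTER_CUBIC))
s=ctrl.camera("scene"); save(s,"s2.png")
np.savez("s2.npz",**{k:s[k] for k in ("image","depth","R","t","cx","cy","vfov")})
```

```text
t 40.02 pos [ 0.5108 -0.2888  0.1455] yaw -96.45 tilt 0.10 shares [-0.02 -0.01  1.35] w 0.009 F [ 0.6  0.2 -2.5]
```

View pics/w7c.png

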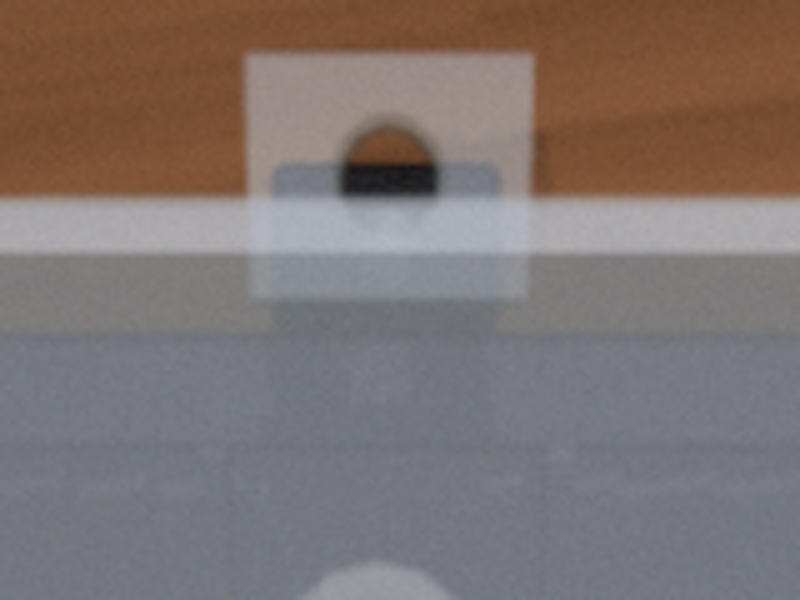

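The crop shows the cover ear hole at crop (390,172), about pixel (278,34). The tray ear's end edge is under it at v≈32.6, centred at u≈277.2. I compute the offsets from those rays.

Run:
```python
from h import *
c=dict(np.load("w7.npz")); p=np.array([.5108,-.2888]); a=np.radians(-6.45)
ex=np.array([np.cos(a),np.sin(a)]);ey=np.array([-ex[1],ex[0]])
def f(n,u,v,z):
    r=ray(c,u,v,z)[:2]-p; print(n,"x %.4f y %.4f"%(r@ex,r@ey))
f("hole top ring topedge",278,23.2,.0617)   # expect x .132
f("hole ctr top",278,34,.0617);f("hole ctr bot",278,34,.0567)
f("ear outer edge top",278,10.4,.0617); f("ear L",249,12,.0617);f("ear R",307,12,.0617)
f("tray ear end ctr (.139,0)",277.2,32.6,.016); f("tray ear L",254.4,40,.016); f("tray ear R",300,40,.016)
s=dict(np.load("s2.npz"));X=cloud(s)
T=np.array([.5103,-.2885])
print("cover ear outer expected .139 from tool")
# scene view: handle & both cover ears
m=(abs(X[...,0]-p[0])<.08)&(abs(X[...,1]-p[1])<.06)&(abs(X[...,2]-.147)<.01)
for px in [(0.126,0.0)]:
    q=p+px[0]*ex; print("project cover hole",q)
cv2.imwrite("pics/s2c.png",cv2.resize(s["image"][150:270,130:290,::-1],None,fx=5,fy=5,interpolation=cv2.INTER_CUBIC))
```

```text
hole top ring topedge x 0.1309 y -0.0003
hole ctr top x 0.1253 y -0.0003
hole ctr bot x 0.1265 y -0.0004
ear outer edge top x 0.1375 y -0.0003
ear L x 0.1366 y 0.0167
ear R x 0.1367 y -0.0173
tray ear end ctr (.139,0) x 0.1369 y 0.0001
tray ear L x 0.1321 y 0.0168
tray ear R x 0.1322 y -0.0167
cover ear outer expected .139 from tool
project cover hole [ 0.63600245 -0.30295435]
```

View pics/s2c.png

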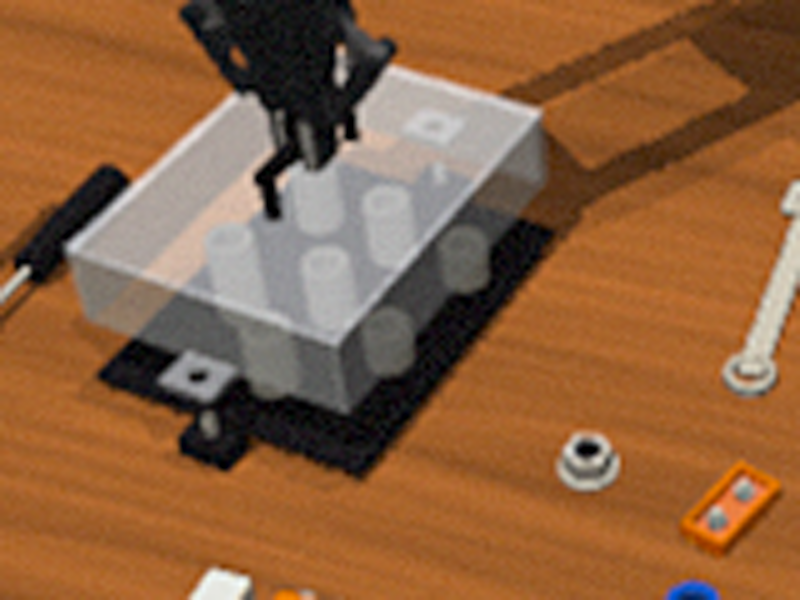

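The scene crop shows the cover hovering squarely over the tray, with the hole at (200,375) above the peg at (208,420). Offsets are under 1 mm, so I lower it slowly.

Call:
apply_moves(motion="-0.02 -0.01 0.2 0 0 0 0;0 0 0.2 0 0 0 0;0 0 0.2 0 0 0 0;0 0 0.15 0 0 0 0;0 0 0.1 0 0 0 0;0 0 0.1 0 0 0 0;0 0 0.1 0 0 0 0;0 0 0 0 0 0 0;0 0 0 0 0 0 0")

```text
time_s: 41.25
position: [0.5097, -0.2882, 0.113]
ee_rot: [0.0, 0.998, -0.056, 0.0]
wrist_force: [-0.1, -0.1, -2.6]
gripper_width: 0.0094
grasp_force: 78.3
```

Run:
```python
from h import *
go(.5103,-.2885,.105)
```

```text
t 41.25 pos [ 0.5097 -0.2882  0.113 ] yaw -96.45 tilt 0.01 shares [0.02 0.01 0.27] w 0.009 F [-0.1 -0.1 -2.6]
```

Bottom edge is about 24 mm up, below the 31 mm peg tips, with no contact force. Both pegs are in the holes.

Call:
apply_moves(motion="0 0 0.08 0 0 0 0;0 0 0.08 0 0 0 0;0 0 0.06 0 0 0 0;0 0 0.03 0 0 0 0;0 0 0 0 0 0 0;0 0 0 0 0 0 0")

```text
time_s: 42.0
position: [0.5097, -0.2882, 0.1055]
ee_rot: [0.0, 0.998, -0.056, 0.0]
wrist_force: [-0.7, 0.4, -2.6]
gripper_width: 0.0096
grasp_force: 78.3
```

Run:
```python
from h import *
go(.5103,-.2885,.104)
```

```text
t 42.00 pos [ 0.5097 -0.2882  0.1055] yaw -96.45 tilt 0.01 shares [0.02 0.01 0.05] w 0.010 F [-0.7  0.4 -2.6]
```

Call:
apply_moves(motion="0 0 0.03 0 0 0 0;0 0 0.03 0 0 0 0;0 0 0.02 0 0 0 0;0 0 0 0 0 0 0")

```text
time_s: 42.5
position: [0.5099, -0.2883, 0.1048]
ee_rot: [0.0, 0.998, -0.056, 0.0]
wrist_force: [-7.2, 4.7, 10.5]
gripper_width: 0.0096
grasp_force: 79.7
```

Contact came at the expected seat height (about 13 N). Release and retreat.

Call:
apply_moves(motion="0 0 -0.02 0 0 0 0.2;0 0 0 0 0 0 0.4;0 0 0 0 0 0 0.6;0 0 0 0 0 0 0.6;0 0 -0.5 0 0 0 0.6;0 0 -1 0 0 0 0.6;0 0 -1 0 0 0 0.6;0 0 -1 0 0 0 0.6;0 0 -1 0 0 0 0.6;0 0 0 0 0 0 0.6;0 0 0 0 0 0 0.6")

```text
time_s: 43.88
position: [0.5095, -0.288, 0.2386]
ee_rot: [0.0, 0.998, -0.056, 0.0]
wrist_force: [-0.0, -0.0, 0.7]
gripper_width: 0.051
grasp_force: 0.0
```

Run:
```python
from h import *
c=ctrl.camera("wrist"); X=cloud(c); cv2.imwrite("pics/w8.png",c["image"][:,:,::-1])
go(.51,-.2885,.2)
for C,n in ((X,"wrist"),(cloud(ctrl.camera("scene")),"scene"),(cloud(ctrl.camera("top")),"top")):
    m=(abs(C[...,0]-.51)<.07)&(abs(C[...,1]+.2885)<.05)&(C[...,2]>.092)&(C[...,2]<.115)
    P=C[m]; 
    if len(P)>5: print(n,cv2.minAreaRect(P[:,:2].astype(np.float32)),np.median(P[:,2]))
    d=np.radians(-6.4); u=(C[...,0]-.51)*np.cos(d)+(C[...,1]+.2885)*np.sin(d); v=-(C[...,0]-.51)*np.sin(d)+(C[...,1]+.2885)*np.cos(d)
    m=(abs(u)<.105)&(abs(v)<.08)&(C[...,2]>.064)&(C[...,2]<.08)
    if m.sum()>50:
        A=np.c_[u[m],v[m],np.ones(m.sum())]; print("top plane",np.linalg.lstsq(A,C[...,2][m],rcond=None)[0],m.sum())
```

```text
t 43.92 pos [ 0.5092 -0.2878  0.2377] yaw -96.45 tilt 0.08 shares [0.03 0.02 1.26] w 0.051 F [ 0.3 -0.1 -0.1]
wrist ((0.5086941123008728, -0.28821665048599243), (0.011478697881102562, 0.09163287281990051), 84.00858306884766) 0.10383670733023942
top plane [-0.00044117 -0.00076174  0.06997797] 30942
scene ((0.5098644495010376, -0.2835548222064972), (0.011151595041155815, 0.09206746518611908), 82.47579193115234) 0.10221421495729371
top plane [0.00134664 0.0008546  0.0689831 ] 2330
top plane [-0.00091756 -0.00015073  0.07094542] 2308
```

View pics/w8.png

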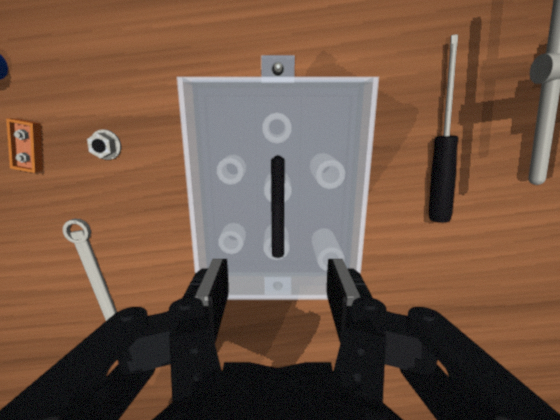

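The cover is level (tilt under 2 mrad, top at about 70-71 mm as expected). The peg shows centred in the ear hole at (278,68), and all seven sleeves stand under it. Handing in.

```bash
python3 -c "
from h import *
print(ctrl.hand_in())"
```

```text
the job is handed in; nothing more can be done
None
```

The job is handed in at about 44 s: all four sleeves stand upright in their matching rows and the cover sits level on both pegs; hand-in returned no verdict.

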